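# Turn the tag round for a battery change, then hold the spare-cell box open

## Task

I am about to change the battery of the dog tag tracker: lift it out of its stand, turn it round and seat it fully back in the slot so that its round battery door faces away from you, towards me, and let go of it. Then raise the sprung lid of the spare-cell box (it has a pull bar) to about 60 degrees from closed and hold it there, still, while I take a cell: finish with the gripper still holding the lid up, since it snaps shut if let go. Leave the other things on the shelf where they are.

Things in the scene. Friction and masses are not known exactly. Their poses are not given: they have to be found in the camera images.
- tag: orange plastic dog tag tracker, a plate 9 mm thick (x), 36 wide (y), 57 tall (z), strap slot near the top, round 25 mm steel battery door, 1 mm proud, on its +x face; about 30 g. Origin: centre of its lower end. Starts upright in the stand with the door towards the robot (its x opposite to the stand's x), 41 mm of it above the stand's top. Can be gripped across its thickness or its width
- tag_door (a point): outer centre of the tag's battery door, 30 mm above the tag's lower end and 5.5 mm out from its mid-plane along the tag's +x
- stand: fixed grey block 62 (x) x 76 (y) x 24 (z) mm with one upright slot in the middle of its top, 11.5 (x) x 38.5 (y) mm, 16 mm deep, mouth slightly chamfered (seated tag: lower end 8 mm above the stand's underside). Origin: centre of its underside, on the shelf top. x points away from the robot within 0.45 rad, z up. Stands left or right of the cell box
- cell_box: fixed grey open box 110 (x) x 150 (y) x 65 (z) mm holding spare coin cells, closed by the lid. Origin: centre of its underside, on the shelf top; x axis points roughly away from the robot (within 0.35 rad), towards the hinge side; z up
- lid (a joint): lid angle in rad: 0 closed (as at the start), grows as the edge near the robot rises, stop at 1.75; 60 degrees is 1.047. The lid is an 8 mm aluminium plate, 110 x 150 mm, about 160 g, hinged along the box's far upper rim; its weight and a spring shut it at once if let go. Lifting it takes about 1 to 2 N at the pull bar
- lid_bar (a point): middle of the lid's pull bar, a 9 mm round steel rod, 90 mm long, parallel to the hinge, 50 mm in front of the lid's near edge on two side rods (a finger fits between bar and box). It moves with the lid: at angle a its axis is 160 cos a - 4 sin a mm in front of the hinge (box's -x) and 160 sin a + 4 cos a mm above it
- lid_hinge (a point): middle of the hinge line, which runs along the box's y axis: 55 mm along the box's +x from its origin and 65 mm above its underside
- dish: white ceramic dish, 110 mm across, 22 mm high, loose bystander; origin under its centre
- key0: steel key 52 mm long lying in the dish, bystander; origin under its middle
- key1: brass key 52 mm long lying in the dish, bystander; origin under its middle
- pump_head: chrome bike pump head, about 72 x 26 x 58 mm, bystander; origin under its middle
- earbud_case: black earbud case 46 x 62 x 24 mm, bystander; origin under its centre
- power_bank: round white power bank, 72 mm across, 24 mm high, bystander; origin under its centre
- canister: upright aluminium canister with twist cap, 51 mm across, 91 mm tall, bystander; origin under its centre

How it is judged (in metres and radians):
On the way:
1. the tag is seated in the stand the other way round, battery door away from the robot, and released, with the lid still closed (horizontal distance between tag and stand below 0.006 m and z of tag in the frame of stand below 0.012 m and angle between tag's own z axis and vertical below 0.2 rad and x of tag_door in the frame of stand above 0.0005 m and linear speed of tag below 0.02 m/s and contact force between the fingers and tag below 0.1 N and value of joint lid below 0.1 rad), for 0.2 s.
At the end, for the whole second after the job is handed in: The lid stands still (under 0.08 rad/s) at 60 degrees, within 6 degrees, borne by the gripper's fingers (over 0.3 N on the lid); the tag rests untouched in the slot, fully down (within 4 mm), upright within 0.2 rad, its battery door on the stand's far side (+x) (horizontal distance between tag and stand below 0.006 m and z of tag in the frame of stand below 0.012 m and angle between tag's own z axis and vertical below 0.2 rad and x of tag_door in the frame of stand above 0.0005 m and linear speed of tag below 0.02 m/s and contact force between the fingers and tag below 0.1 N and value of joint lid between 0.942 and 1.152 rad and velocity of joint lid between -0.08 and 0.08 rad/s and contact force between the fingers and lid above 0.3 N); the arm keeps its last pose, push and grip.
It fails at once if a bystander is moved more than 25 mm (distance of any of dish, key0, key1, pump_head, earbud_case, power_bank, canister from where it was at the start of the episode above 0.025 m).
It also fails if it takes over 64 s, if anything falls off the work surface, if the arm or the gripper's body presses on something with over 40 N, if the wrist force passes 120 N, or if a joint passes its speed limit or range.

## Robot

A 7-joint arm with a two-finger parallel gripper is mounted at the origin on the work surface. World frame = base frame: x ahead of the robot, y to its left, z up, the work surface at z = 0. Lengths are in mm, angles in rad, forces in N, time in s.
With the tool pointing down it reaches from about 425 to 825 mm from the base axis. Payload 3.6 kg.
Tool frame: the origin (TCP) lies at the very end of the fingers, on their centre line; the grasp point (between the pads) lies 19 mm behind it (manip.hold_point_z is the distance from the TCP to the grasp point, in mm); z points along the fingers, y is the direction in which the jaws open and shut (so a half turn about z gives the same grasp; the last joint's range is limited). The gripper opens to 93 mm and grips with 3 to 60 N. Pads are 15 mm wide; open, the fingers measure 128 mm over their backs; the gripper's body (75 mm by 188 mm) begins 65 mm behind the grasp point.
Start: joints at [-1.196, 0.615, -0.013, 1.423, 0.008, 1.103, -0.04], TCP at [253.565, 598.47, 218.64] pointing down, gripper open.
Joint ranges: [-3.12, 3.12], [-0.3, 2.06], [-1.34, 1.32], [0.26, 2.42], [-1.36, 4.5], [0.01, 1.98], [-2.84, 2.84]. Speed limits (rad/s): [2.79, 2.79, 3.14, 3.14, 3.14, 3.14, 3.14].

## Interface

Orientations are given as a rotation vector (axis times angle).
In Python, from cell import manip, cams gives the robot as it stands.
- The arm moves only by the tool arm_command, never from a script. Its argument "series" is a list that holds one entry, the list of rows, each a list of 4 numbers: the shift along the tool's x, y, z in mm, then the turn about the tool's z in degrees. A call has 1 to 8 rows; each row shifts and turns the commanded pose from where the row before left it, along the tool's axes as they then stand; what a row does not reach is not made up. A row lasts 1/8 s, in which the tool goes at most 62.5 mm and 10.7 degrees, less where a joint would pass 70% of its speed; a pose out of reach is approached as far as the arm can. A call is refused whole if a number of a shift passes 62.5 or a number of a turn 10.7, either way. A call with a gripper value outside its range is refused whole. "grip" is the closure, from -1 (fully open) to 1 (shut), set as the call begins (left out, the last holds). The fingers move at their own pace and stop on an object; the grip force is fixed at half the most. Time passes only in rows, so rows that do not move let the fingers close. It gives the time, the measured TCP pose, the force and the opening at its end, in the units of the state.
- manip.sense(): the state, without advancing time (a new reading comes with each control period).
- cams.read_camera(name): name is "side" or "top" or "wrist"; returns (picture, depth): 480x640x3 uint8, blue, green, red; 480x640 float32, mm along the optical axis (not along the pixel's ray), 0 where there is no reading.
- cams.camera_info(name): a dict with "camera_matrix" (3x3 intrinsics, pixels), "R" (3x3) and "t" (3): a world point X has camera coordinates R X + t. Camera axes: x right, y down, z forward; pixel columns grow to the right and rows downward; lengths in mm; the calibration is good to about 2 mm. A picture is of the moment at which its call begins: read the wrist's pose just before it. camera_info takes no time and is no camera call; for the wrist camera it gives the pose at the moment of the call.
- manip.job_done(): hands the job in, once; it reports no verdict.
The state is a dict: "time": time; "q": joint angles; "qd": joint speeds; "effort": joint torques, N m; "ee_pos": TCP position; "tcp_rot": TCP orientation; "ft_force": force on the tool from outside, world axes, zero at the start; "ft_torque": the same for the moment, N m; "width": finger opening in mm.
Only numpy, scipy, OpenCV 4.12 (cv2) and the standard library are available. Lean on these libraries where they do the work, as an engineer would, in place of code of your own. Each camera call takes 0.05 s, during which the arm holds its last target.

## Working session

There is one attempt and no reset: what is moved stays moved. The work goes in short steps, Python scripts to look and compute and a tool call to move; the robot and the scene stay as the last step left them, time stands still between calls to the robot, and variables do not carry over. Pictures are saved under pics/ and viewed, and the job is handed in when it is done.

Besides the shell and the picture viewer there is one more tool, called after "Emit:" as a command line: name --argument value ..., lists and objects as JSON in quotes. arm_command: Moves the arm, as the interface text tells. Its arguments: {"type":"object","properties":{"series":{"type":"array"},"grip":{"type":"number"}},"required":["series"]}

```bash
ls; mkdir -p pics; python3 - <<'E'
from cell import manip, cams
import cv2, numpy as np
s=manip.sense(); print(s)
for n in ("side","top","wrist"):
    i=cams.camera_info(n); print(n,i)
    p,d=cams.read_camera(n); cv2.imwrite(f"pics/{n}0.png",p); np.save(f"pics/{n}0.npy",d)
E
```

```text
pics
{'time': 0.0, 'q': array([-1.19649198,  0.61592385, -0.01258674,  1.42491306,  0.00809063,
        1.10342287, -0.04039508]), 'qd': array([ 4.00245994e-04, -1.46999026e-03, -2.69478334e-04,  2.30950512e-03,
       -9.68161099e-05,  1.02641613e-03,  1.04227810e-03]), 'effort': array([ 2.48721108e-04, -4.58943594e+01,  2.09244029e-01, -1.65743083e+01,
       -6.11060928e-02,  2.06077297e-02,  2.31838258e-04]), 'ee_pos': array([253.29196697, 597.73688016, 217.47359209]), 'tcp_rot': array([-0.6252151 , -3.07826504,  0.00404214]), 'ft_force': array([ 0.05729406, -0.37954316, -0.6196925 ]), 'ft_torque': array([-0.05661258, -0.02539786, -0.02463861]), 'width': 92.8648602970401}
side {'camera_matrix': array([[463.02929891,   0.        , 324.53547918],
       [  0.        , 463.02929891, 240.06930429],
       [  0.        ,   0.        ,   1.        ]]), 'R': array([[-0.96471469, -0.26285166, -0.01531546],
       [-0.18523749,  0.71889385, -0.6699841 ],
       [ 0.18711663, -0.64350651, -0.74221745]]), 't': array([ 558.39375843,  168.47298847, 1009.88517382])}
top {'camera_matrix': array([[560.49658003,   0.        , 317.54083949],
       [  0.        , 560.49658003, 235.96441749],
       [  0.        ,   0.        ,   1.        ]]), 'R': array([[-0.00657107, -0.99988883, -0.01338457],
       [-0.99047759,  0.00834874, -0.13742071],
       [ 0.13751718,  0.01235412, -0.99042233]]), 't': array([  17.0529292 ,  612.58588266, 1229.11194976])}
wrist {'camera_matrix': array([[348.53113577,   0.        , 320.05139099],
       [  0.        , 348.53113577, 238.38123011],
       [  0.        ,   0.        ,   1.        ]]), 'R': array([[ 0.39116883,  0.92031496, -0.00270347],
       [ 0.88575025, -0.37567673,  0.27260501],
       [ 0.24986684, -0.10902919, -0.96212224]]), 't': array([-648.08145322,  -31.8353493 ,  390.47747665])}
```

View pics/top0.png

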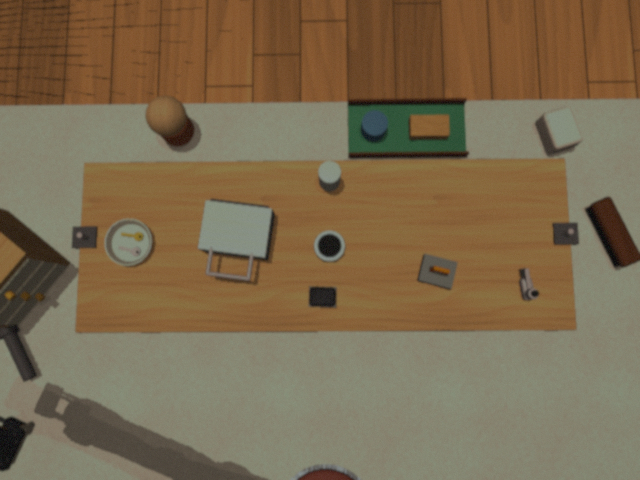

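View pics/side0.png

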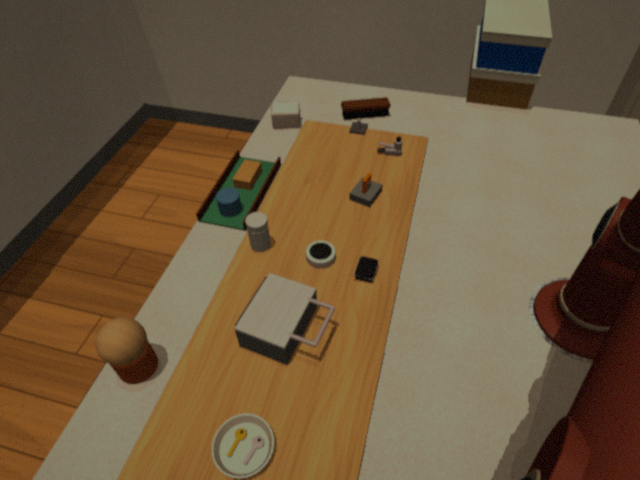

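View pics/wrist0.png

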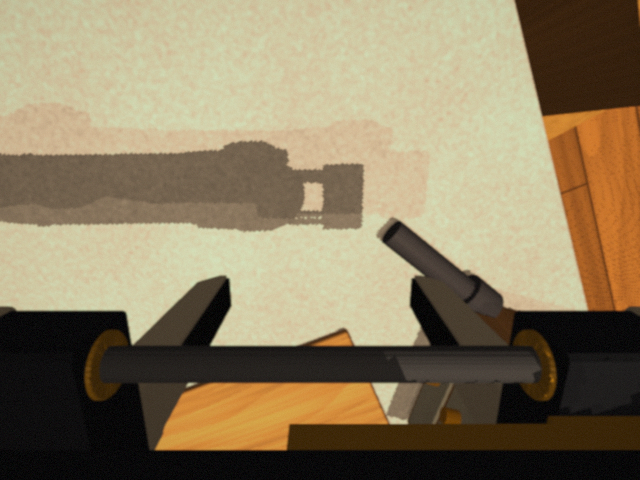

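The top view shows the stand at about (438,271) with the orange tag at (440,270). The lid is at (236,230) and the pull bar at (230,277). The bystanders are the dish (129,243), power bank (329,246), canister (329,176), earbud case (322,297) and pump head (529,285). Next I measure positions.

```bash
cat > h.py <<'E'
import numpy as np, cv2
from cell import manip, cams
def world(i,d,us,vs,z=None):
    K=i["camera_matrix"];R=i["R"];t=i["t"]
    us=np.asarray(us,float);vs=np.asarray(vs,float)
    r=np.stack([(us-K[0,2])/K[0,0],(vs-K[1,2])/K[1,1],np.ones_like(us)],-1)
    if z is None: return (r*np.asarray(d)[...,None]-t)@R
    c=-R.T@t; w=r@R
    return c+w*((z-c[2])/w[...,2])[...,None]
def proj(i,X):
    c=np.asarray(X)@i["R"].T+i["t"]; p=c@i["camera_matrix"].T
    return p[...,:2]/p[...,2:]
E
python3 - <<'E'
from h import *
i=cams.camera_info("top");p=cv2.imread("pics/top0.png");d=np.load("pics/top0.npy")
V,U=np.mgrid[0:480,0:640]
W=world(i,d,U,V)
for u,v in[(300,200),(400,300),(236,230),(425,262),(440,270),(430,282),(230,277),(329,246),(60,300)]:
    print((u,v),W[v,u].round(1),p[v,u])
hsv=cv2.cvtColor(p,cv2.COLOR_BGR2HSV)
print(hsv[250:295:3,415:465:3,1])
big=cv2.resize(p[190:320,190:290],None,fx=5,fy=5,interpolation=cv2.INTER_CUBIC);cv2.imwrite("pics/box1.png",big)
big=cv2.resize(p[240:310,400:480],None,fx=8,fy=8,interpolation=cv2.INTER_CUBIC);cv2.imwrite("pics/st1.png",big)
E
```

```text
(300, 200) [702.   53.3  13.9] [ 62 102 137]
(400, 300) [ 467.8 -174.4   12. ] [ 58 104 134]
(236, 230) [621.9 191.6  82.7] [132 143 135]
(425, 262) [ 551.8 -229.3   39.6] [77 86 87]
(440, 270) [ 530.4 -253.7   81.3] [ 16  72 125]
(430, 282) [ 506.8 -239.2   38.3] [68 79 83]
(230, 277) [518.3 202.9  84.9] [ 90  98 110]
(329, 246) [589.7 -13.3  40.8] [20 21 30]
(60, 300) [473.4 610.9   2.7] [115 134 134]
[[144 142 147 148 146 148 141 149 145 146 150 144 144 148 139 146 142]
 [136 142 143 122 118 134 137 141 141 145 135 141 134 142 144 140 138]
 [134 140 143  43  36  50  74 108 122 132 141 141 140 144 144 141 138]
 [141 140 140  46  33  26  44  38  45  50  82 106 125 140 141 144 146]
 [141 151 123  43  31  39  38  34  36  38  38  45  45  62 116 145 150]
 [144 148  82  39  42  46  80  89  61  38  34  38  36  38 120 144 148]
 [148 143  41  34  38 116 221 227 201 176 134  77  44  32 138 146 146]
 [146 140  28  39  37  92 128 132 191 204 214 214  44  55 148 145 145]
 [152 114  36  33  34  42  33  37  68  79 127  83  35  78 141 150 147]
 [148  92  33  43  34  38  30  35  39  36  38  34  37 113 147 143 144]
 [148  93  41  35  37  34  31  33  42  38  39  31  40 139 149 150 152]
 [147 140 144 132 110  84  43  36  34  42  37  34  55 146 153 141 145]
 [148 140 146 145 140 145 143 143 102  70  38  38  80 150 144 144 147]
 [134 145 148 141 148 144 146 148 138 143 142 125 125 136 138 144 155]
 [144 148 144 142 143 139 137 137 141 140 138 136 134 144 147 143 141]]
```

View pics/st1.png

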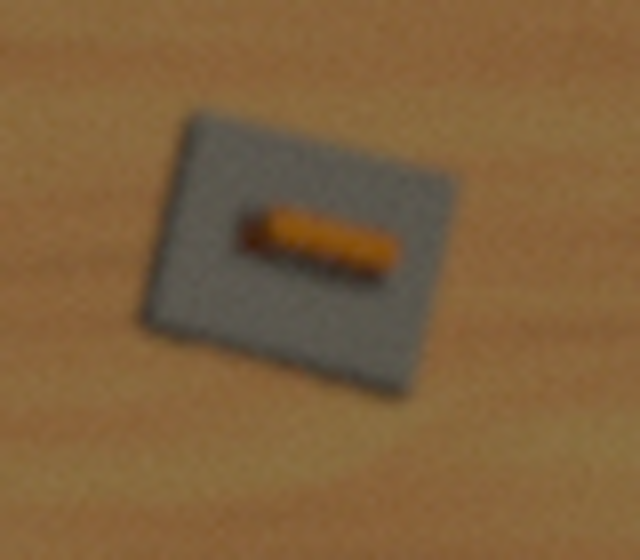

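View pics/box1.png

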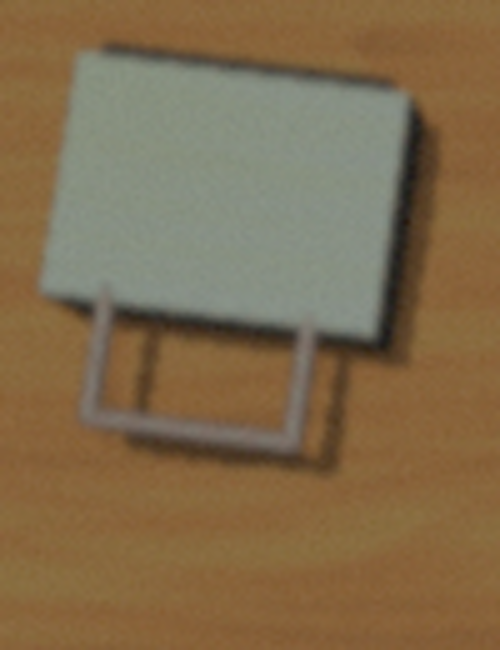

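The crops show a stand turned clockwise with the tag near its centre. The box is clear too, with its bar's ends at crop px (88,415) and (297,440). I'll fit rectangles.

```bash
cat > meas.py <<'E'
from h import *
i=cams.camera_info("top");p=cv2.imread("pics/top0.png");d=np.load("pics/top0.npy")
V,U=np.mgrid[0:480,0:640];W=world(i,d,U,V)
hsv=cv2.cvtColor(p,cv2.COLOR_BGR2HSV)
m=np.zeros((480,640),bool);m[150:170+150,300:310]=1
z0=np.median(W[170:200,400:550,2]);z1=np.median(W[300:325,400:500,2]);print("shelf",z0,z1)
zs=(z0+z1)/2
def fit(mask,z,name):
    v,u=np.nonzero(mask); X=world(i,None,u,v,z)
    r=cv2.minAreaRect(X[:,:2].astype(np.float32))
    print(name,len(v),"centroid",X[:,:2].mean(0).round(1),"rect c",np.round(r[0],1),"size",np.round(r[1],1),"ang",r[2], "meddepthz",np.median(W[mask][:,2]).round(1))
roi=np.zeros((480,640),bool)
roi[245:300,412:465]=1
st=roi&((hsv[...,1]<75)|((W[...,2]>zs+16)&(W[...,2]<zs+90)))
st2=cv2.morphologyEx(st.astype(np.uint8),cv2.MORPH_CLOSE,np.ones((9,9)))>0
fit(st2,zs+24,"stand")
tg=roi&(hsv[...,1]>160)&(hsv[...,2]>95)
fit(tg,zs+65,"tag top")
roi[:]=0;roi[195:265,195:280]=1
ld=roi&(p[...,0]>105)
fit(ld,zs+73,"lid")
roi[:]=0;roi[266:285,204:256]=1
br=roi&(hsv[...,1]<75)&(W[...,2]>zs+40)
fit(br,zs+73,"bar+rods")
roi[:]=0;roi[272:285,212:246]=1
br=roi&(W[...,2]>zs+40)
fit(br,zs+69+4,"bar mid")
v,u=np.nonzero(br)
X=world(i,None,u,v,zs+69); print("barline",X.mean(0),np.polyfit(X[:,1],X[:,0],1))
E
python3 meas.py
```

```text
shelf 13.62438015814687 13.504012774207393
stand 970 centroid [ 532.8 -257. ] rect c [ 532.7 -257. ] size [77.  63.8] ang 74.80440521240234 meddepthz 37.8
tag top 60 centroid [ 531.6 -256.2] rect c [ 531.6 -256.5] size [31.9  8.5] ang 75.36248779296875 meddepthz 78.0
lid 3244 centroid [624.9 194.2] rect c [615.3 195.8] size [147.6 128.2] ang 82.2582778930664 meddepthz 85.8
bar+rods 203 centroid [524.7 203.3] rect c [527.  206.2] size [98.  30.4] ang 89.55864715576172 meddepthz 85.4
bar mid 143 centroid [522.  205.3] rect c [520.9 205.9] size [73.9 11.4] ang 82.1722183227539 meddepthz 85.1
barline [522.25527723 205.9376996   82.56419647] [1.39874875e-01 4.93449767e+02]
```

```bash
cat > go.py <<'E'
import sys
from h import *
from scipy.spatial.transform import Rotation as Ro
s=manip.sense();R=Ro.from_rotvec(s["tcp_rot"]).as_matrix()
ang=np.degrees(np.arctan2(R[1,1],R[0,1]))
print("t",round(s["time"],2),"pos",s["ee_pos"].round(1),"yang",round(ang,2),"tilt",R[:,2].round(4),"q7",s["q"][6].round(2),"F",s["ft_force"].round(1),"w",round(s["width"],1))
a=list(map(float,sys.argv[1:]))
if a:
    dl=R.T@(np.array(a[:3])-s["ee_pos"]);print("shift now",dl.round(1))
    if len(a)>3:
        w=(a[3]-ang+180)%360-180; print("tool turn",round(-w,2))
        th=np.radians(a[3]);Y=np.array([np.cos(th),np.sin(th),0]);Z=np.array([0,0,-1.]);X=np.cross(Y,Z)
        print("shift after turn",(np.array([X,Y,Z])@(np.array(a[:3])-s["ee_pos"])).round(1))
E
python3 go.py 480 250 217; python3 go.py 532.7 -257 160 74.8
```

```text
t 0.15 pos [253.3 597.9 217.8] yang 67.04 tilt [-8.0e-04 -1.8e-03 -1.0e+00] q7 -0.04 F [-0.8 -0.7  0.1] w 93.3
shift now [-344.4 -232.     1.2]
t 0.15 pos [253.3 597.9 217.8] yang 67.04 tilt [-8.0e-04 -1.8e-03 -1.0e+00] q7 -0.04 F [-0.8 -0.7  0.1] w 93.3
shift now [-590.7 -678.1   59.1]
tool turn -7.76
shift after turn [-493.7 -751.8   57.8]
```

Emit:
arm_command --series '[[[-43,-29,0,0],[-43,-29,0,0],[-43,-29,0,0],[-43,-29,0,0],[-43,-29,0,0],[-43,-29,0,0],[-43,-29,0,0],[-43,-29,0,-7.8]]]' --grip -1

```text
time: 1.15
ee_pos: [480.4, 249.2, 218.5]
tcp_rot: [-0.408, -3.115, 0.0]
ft_force: [0.2, 0.5, 0.1]
width: 93.0
```

```bash
python3 go.py 532.7 -257 160 74.8
```

```text
t 1.15 pos [480.4 249.2 218.5] yang 75.07 tilt [-1.e-04 -3.e-04 -1.e+00] q7 0.78 F [0.2 0.5 0.1] w 93.0
shift now [-181.  -475.6   58.6]
tool turn 0.27
shift after turn [-183.2 -474.8   58.5]
```

Emit:
arm_command --series '[[[-20,-52,0,0],[-20,-53,0,0],[-20,-53,0,0],[-20,-53,0,0],[-20,-53,0,0],[-20,-53,0,0],[-20,-53,0,0],[-20,-53,20,0]]]'

```text
time: 2.15
ee_pos: [524.8, -201.5, 199.7]
tcp_rot: [0.413, 3.11, -0.001]
ft_force: [0.7, 0.5, 0.0]
width: 92.9
```

Emit:
arm_command --series '[[[-22,-53,38,0.3],[0,0,0,0],[0,0,0,0]]]'

```text
time: 2.52
ee_pos: [530.3, -250.2, 163.8]
tcp_rot: [-0.422, -3.112, -0.002]
ft_force: [0.7, 0.4, 1.1]
width: 92.6
```

```bash
python3 go.py 532.7 -257 160 74.8; python3 - <<'E'
from h import *
i=cams.camera_info("wrist");p,d=cams.read_camera("wrist");cv2.imwrite("pics/w1.png",p);np.save("pics/w1.npy",d);np.savez("pics/w1i",**i)
E
```

```text
t 2.52 pos [ 530.3 -250.2  163.8] yang 74.56 tilt [-7.0e-04  1.4e-03 -1.0e+00] q7 1.75 F [0.7 0.4 1.1] w 92.6
shift now [-4.1 -5.9  3.8]
tool turn -0.24
shift after turn [-4.1 -5.9  3.8]
```

View pics/w1.png

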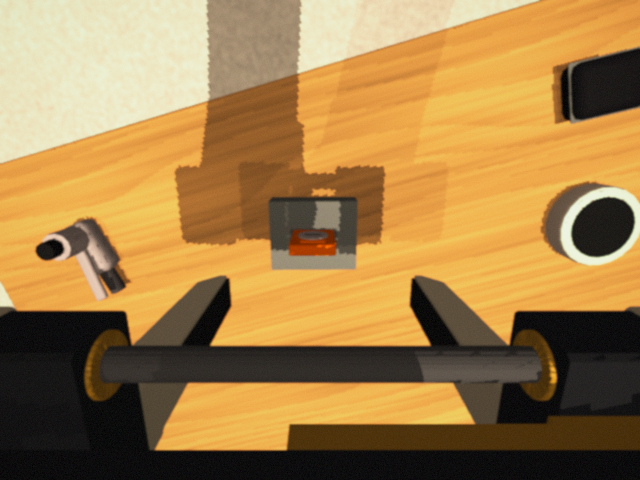

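The wrist view shows the stand at (313,233) and the tag top at (312,248), with the door just visible at (313,237) on the robot side. The pump head is at (70,240), well clear of the fingers. I'll measure more precisely.

```bash
python3 - <<'E'
from h import *
i=dict(np.load("pics/w1i.npz"));p=cv2.imread("pics/w1.png");d=np.load("pics/w1.npy")
V,U=np.mgrid[0:480,0:640];W=world(i,d,U,V)
hsv=cv2.cvtColor(p,cv2.COLOR_BGR2HSV)
c=p[190:275,260:365];cv2.imwrite("pics/w1c.png",cv2.resize(c,None,fx=7,fy=7,interpolation=cv2.INTER_CUBIC))
roi=np.zeros((480,640),bool);roi[190:275,262:362]=1
zs=13.3
st=roi&(hsv[...,1]<90)|(roi&(W[...,2]>zs+14))
st=cv2.morphologyEx(st.astype(np.uint8),cv2.MORPH_OPEN,np.ones((3,3)))>0
def fit(mask,z,name):
    v,u=np.nonzero(mask);X=world(i,None,u,v,z);r=cv2.minAreaRect(X[:,:2].astype(np.float32))
    print(name,len(v),np.round(r[0],1),np.round(r[1],1),round(r[2],1),"medz",np.median(W[mask][:,2]).round(1),"px",u.min(),u.max(),v.min(),v.max())
stt=roi&(W[...,2]>zs+19)&(W[...,2]<zs+30)
fit(stt,zs+24,"standtop depth")
fit(st,zs+24,"stand all")
tt=roi&(W[...,2]>zs+60)
fit(tt,zs+65,"tagtop depth")
o=roi&(hsv[...,1]>170)&((hsv[...,0]<14))
fit(o,zs+65,"orange")
for z,uv in((zs+65,(312,247)),): print(world(i,None,*np.array([[312],[247]]),z))
E
```

```text
standtop depth 4902 [ 533.5 -257.8] [75.6 61.1] 74.5 medz 35.0 px 269 357 201 269
stand all 6245 [ 532.3 -257.4] [75.6 63.7] 74.5 medz 35.1 px 269 357 198 269
tagtop depth 576 [ 521.7 -254. ] [71.5 61.8] 77.1 medz 75.8 px 264 361 192 272
orange 901 [ 513.3 -252.5] [73.2 49.2] 74.5 medz 74.7 px 262 361 190 255
[[ 530.91145649 -257.3595444    78.3       ]]
```

View pics/w1c.png

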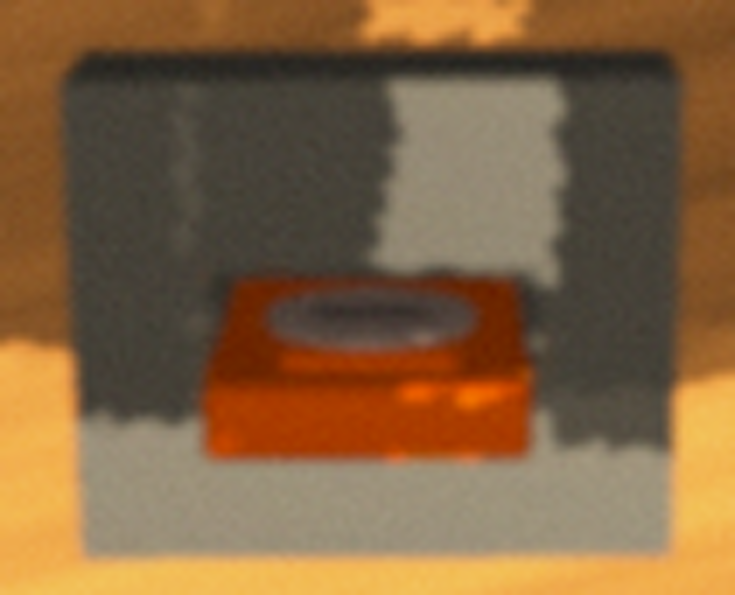

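```bash
python3 go.py 533 -257.4 43 74.5
```

```text
t 2.58 pos [ 530.9 -249.5  164.5] yang 74.66 tilt [ 7.0e-04  1.2e-03 -1.0e+00] q7 1.75 F [ 0.3  0.3 -0.6] w 93.3
shift now [ -4.1  -7.3 121.5]
tool turn 0.16
shift after turn [ -4.1  -7.1 121.5]
```

Emit:
arm_command --series '[[[-4,-7.3,0,0],[0,0,25,0],[0,0,30,0],[0,0,30,0],[0,0,20,0],[0,0,10,0],[0,0,0,0],[0,0,0,0]]]'

```text
time: 3.58
ee_pos: [533.1, -259.5, 50.3]
tcp_rot: [0.422, 3.111, -0.001]
ft_force: [0.0, -0.1, -0.6]
width: 93.1
```

```bash
python3 go.py 533 -257.4 43 74.5
```

```text
t 3.58 pos [ 533.1 -259.5   50.3] yang 74.56 tilt [ 2.e-03 -9.e-04 -1.e+00] q7 1.77 F [ 0.  -0.1 -0.6] w 93.1
shift now [0.6 2.  7.3]
tool turn 0.06
shift after turn [0.6 2.  7.3]
```

Emit:
arm_command --series '[[[0,2,7,0],[0,0,0,0],[0,0,0,0]]]'

```text
time: 3.95
ee_pos: [532.7, -257.3, 42.2]
tcp_rot: [-0.422, -3.113, 0.0]
ft_force: [0.1, 0.6, -0.0]
width: 92.8
```

Emit:
arm_command --series '[[[0,0,0,0],[0,0,0,0],[0,0,0,0],[0,0,0,0],[0,0,0,0],[0,0,0,0]]]' --grip 1

```text
time: 4.7
ee_pos: [532.7, -257.3, 42.1]
tcp_rot: [-0.423, -3.113, 0.0]
ft_force: [-0.3, 0.0, 0.6]
width: 37.2
```

```bash
for k in 1 2; do python3 go.py 533 -257.4 43 74.5;done
```

```text
t 4.7 pos [ 532.7 -257.3   42.1] yang 74.54 tilt [-1.e-04 -0.e+00 -1.e+00] q7 1.76 F [-0.3  0.   0.6] w 37.2
shift now [-0.3 -0.  -0.9]
tool turn 0.04
shift after turn [-0.3 -0.  -0.9]
t 4.7 pos [ 532.7 -257.3   42.1] yang 74.54 tilt [-1.e-04 -0.e+00 -1.e+00] q7 1.76 F [-0.3  0.   0.6] w 37.2
shift now [-0.3 -0.  -0.9]
tool turn 0.04
shift after turn [-0.3 -0.  -0.9]
```

Emit:
arm_command --series '[[[0,0,0,0],[0,0,0,0],[0,0,-8,0],[0,0,-12,0],[0,0,-12,0],[0,0,-12,0],[0,0,0,0],[0,0,0,0]]]'

```text
time: 5.7
ee_pos: [532.5, -257.2, 86.1]
tcp_rot: [-0.423, -3.113, -0.0]
ft_force: [0.9, -0.5, -0.5]
width: 35.9
```

```bash
python3 go.py 533 -257.4 86 74.5;  python3 - <<'E'
from h import *
i=cams.camera_info("wrist");p,d=cams.read_camera("wrist");cv2.imwrite("pics/w2.png",p)
E
```

```text
t 5.7 pos [ 532.5 -257.2   86.1] yang 74.54 tilt [-4.e-04  2.e-04 -1.e+00] q7 1.76 F [ 0.9 -0.5 -0.5] w 35.9
shift now [-0.5 -0.   0.1]
tool turn 0.04
shift after turn [-0.5 -0.   0.1]
```

View pics/w2.png

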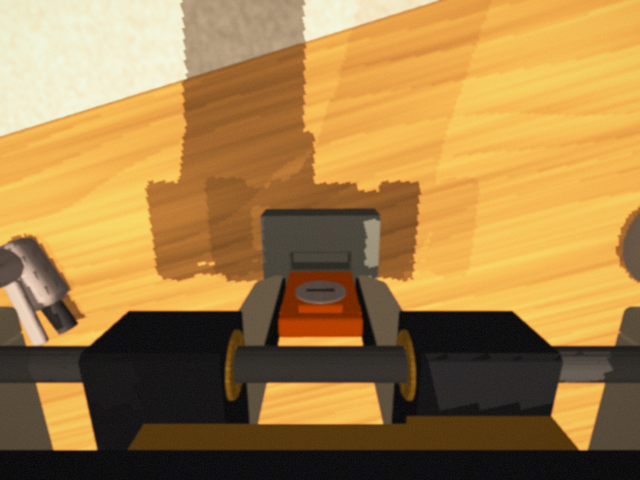

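The tag is held at (320,300), fully clear of the slot, which is visible at (320,258). Now the half turn, checking the q7 sign first.

Emit:
arm_command --series '[[[0,0,-5,10],[0,0,-5,10]]]'

```text
time: 6.0
ee_pos: [532.3, -257.1, 95.6]
tcp_rot: [-0.965, -2.988, -0.0]
ft_force: [-0.2, -0.8, -0.6]
width: 36.2
```

```bash
python3 go.py 533 -257.4 86 -105.5
```

```text
t 6.0 pos [ 532.3 -257.1   95.6] yang 54.2 tilt [-1.4e-03  8.0e-04 -1.0e+00] q7 1.49 F [-0.2 -0.8 -0.6] w 36.2
shift now [-0.8  0.2  9.6]
tool turn 159.7
shift after turn [0.8 0.1 9.6]
```

Emit:
arm_command --series '[[[0,0,0,10],[0,0,0,10],[0,0,0,10],[0,0,0,10],[0,0,0,10],[0,0,0,10],[0,0,0,10],[0,0,0,10]]]'

```text
time: 7.0
ee_pos: [532.5, -256.9, 95.5]
tcp_rot: [-2.66, -1.669, 0.001]
ft_force: [-0.8, 0.3, 0.2]
width: 35.6
```

Emit:
arm_command --series '[[[0,0,0,10],[0,0,0,10],[0,0,0,10],[0,0,0,10],[0,0,0,10],[0,0,0,10],[0,0,0,10],[0,0,0,9.9]]]'

```text
time: 8.0
ee_pos: [532.6, -256.7, 95.4]
tcp_rot: [-3.112, 0.428, 0.002]
ft_force: [0.2, 0.1, -0.1]
width: 35.5
```

Emit:
arm_command --series '[[[0,0,0,0],[0,0,0,0],[0,0,0,0]]]'

```text
time: 8.38
ee_pos: [532.7, -257.3, 96.1]
tcp_rot: [-3.113, 0.418, -0.0]
ft_force: [-0.3, 0.7, -0.0]
width: 35.3
```

```bash
python3 go.py 533 -257.4 86 -105.5;  python3 - <<'E'
from h import *
i=cams.camera_info("wrist");p,d=cams.read_camera("wrist");cv2.imwrite("pics/w3.png",p);np.save("pics/w3.npy",d);np.savez("pics/w3i",**i)
p,d=cams.read_camera("side");cv2.imwrite("pics/s3.png",cv2.resize(p[100:250,280:430],None,fx=4,fy=4,interpolation=cv2.INTER_CUBIC))
E
```

```text
t 8.38 pos [ 532.7 -257.3   96.1] yang -105.29 tilt [ 1.e-04  3.e-04 -1.e+00] q7 -0.68 F [-0.3  0.7 -0. ] w 35.3
shift now [ 0.3  0.  10.1]
tool turn 0.21
shift after turn [ 0.3  0.  10.1]
```

View pics/w3.png

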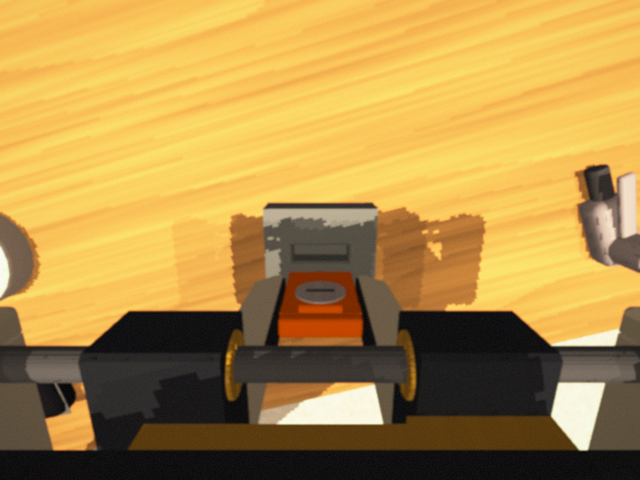

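View pics/s3.png

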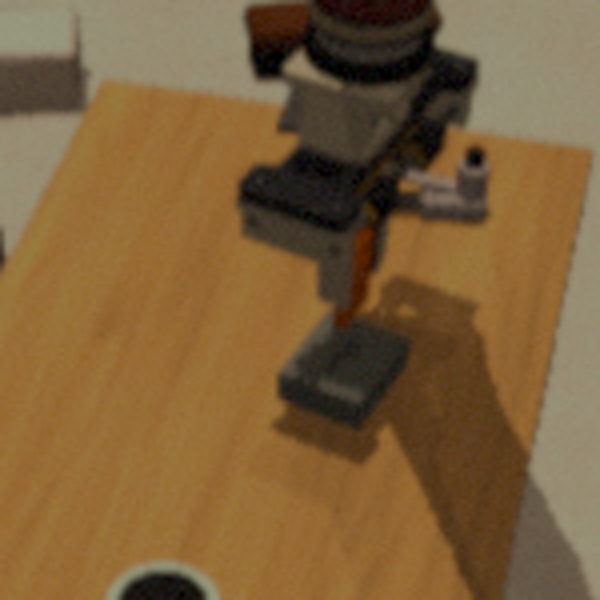

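The door is now on the far side, since the wrist camera sits on that side and sees it at (320,292). The slot is at (320,252). I'll compare slot positions relative to the tool in w2 and w3.

```bash
python3 - <<'E'
from h import *
a=cv2.imread("pics/w2.png")[200:345,235:405];b=cv2.imread("pics/w3.png")[200:345,235:405]
cv2.imwrite("pics/cmp.png",cv2.resize(np.hstack([a,b]),None,fx=2.3,fy=4,interpolation=cv2.INTER_CUBIC))
i=dict(np.load("pics/w3i.npz"))
V,U=np.mgrid[240:272,320:321]
for n in("w2","w3"):
    print(n,cv2.imread(f"pics/{n}.png")[240:282,312:328].mean((1,2)).round(0).astype(int))
E
```

```text
w2 [69 69 69 68 69 68 69 69 69 68 67 63 61 64 68 69 69 68 68 69 68 63 52 45
 43 42 43 42 46 53 57 57 53 53 53 53 53 52 53 53 62 70]
w3 [78 78 75 73 70 74 78 79 78 78 78 78 78 73 60 50 44 44 44 45 51 60 64 70
 74 76 75 76 76 76 73 68 61 55 55 55 56 55 55 56 62 71]
```

View pics/cmp.png

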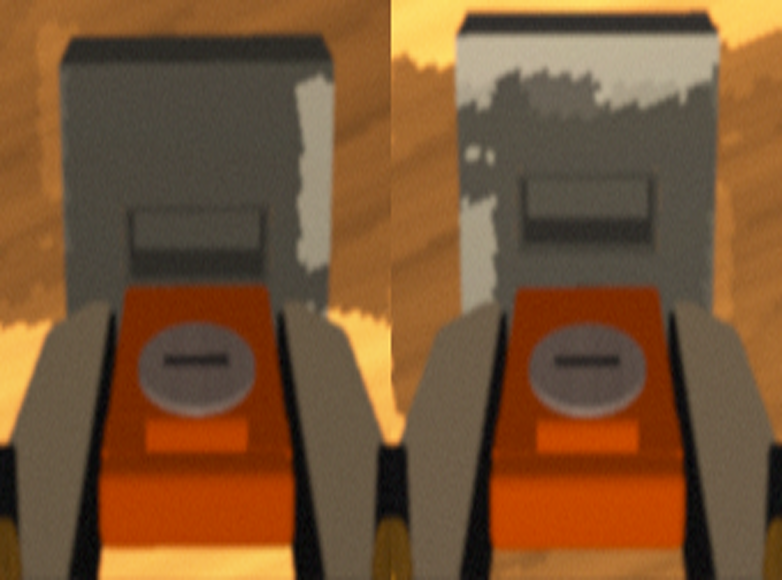

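```bash
python3 - <<'E'
from h import *
from scipy.spatial.transform import Rotation as Ro
i=dict(np.load("pics/w3i.npz"))
R3=Ro.from_rotvec(manip.sense()["tcp_rot"]).as_matrix()
p3=np.array([532.7,-257.3,96.1])
T=dict(camera_matrix=i["camera_matrix"],R=i["R"]@R3,t=i["R"]@p3+i["t"])
for n,h,vs in(("w2",86.1,(251.7,269.5)),("w3",96.1,(243.7,261.8))):
  for zt in (35.5,37,38):
    X=world(T,None,[321,321],vs,h-zt); print(n,zt,X.round(2).tolist(),X.mean(0)[0].round(2))
# tag lower end: front edge bottom, lower end z rel TCP: top at 76.5,tcp 42.1 -> lower end 19.5 -> tool z 22.6
print(world(T,None,[321],[272],22.6))
E
```

```text
w2 35.5 [[6.12, 1.16, 50.6], [-6.21, 1.16, 50.6]] -0.04
w2 37 [[6.61, 1.16, 49.1], [-5.64, 1.16, 49.1]] 0.48
w2 38 [[6.93, 1.15, 48.1], [-5.26, 1.16, 48.1]] 0.84
w3 35.5 [[8.56, 1.19, 60.6], [-4.4, 1.19, 60.6]] 2.08
w3 37 [[9.01, 1.19, 59.1], [-3.86, 1.19, 59.1]] 2.57
w3 38 [[9.3, 1.18, 58.1], [-3.51, 1.19, 58.1]] 2.9
[[ 2.93801392  1.07656712 22.6       ]]
```

Emit:
arm_command --series '[[[3.2,0,0,0.2],[0,0,10,0],[0,0,12,0],[0,0,12,0],[0,0,0,0],[0,0,0,0]]]'

```text
time: 9.22
ee_pos: [535.8, -258.4, 62.2]
tcp_rot: [3.112, -0.426, -0.0]
ft_force: [-0.7, 0.3, -0.2]
width: 36.1
```

```bash
python3 go.py 535.8 -258.1 42.1 -105.5;  python3 - <<'E'
from h import *
p,d=cams.read_camera("wrist");cv2.imwrite("pics/w4.png",cv2.resize(p[200:345,235:405],None,fx=4,fy=4,interpolation=cv2.INTER_CUBIC))
E
```

```text
t 9.22 pos [ 535.8 -258.4   62.2] yang -105.57 tilt [-1.e-04 -4.e-04 -1.e+00] q7 -0.66 F [-0.7  0.3 -0.2] w 36.1
shift now [-0.1 -0.3 20.1]
tool turn -0.07
shift after turn [-0.1 -0.3 20.1]
```

View pics/w4.png

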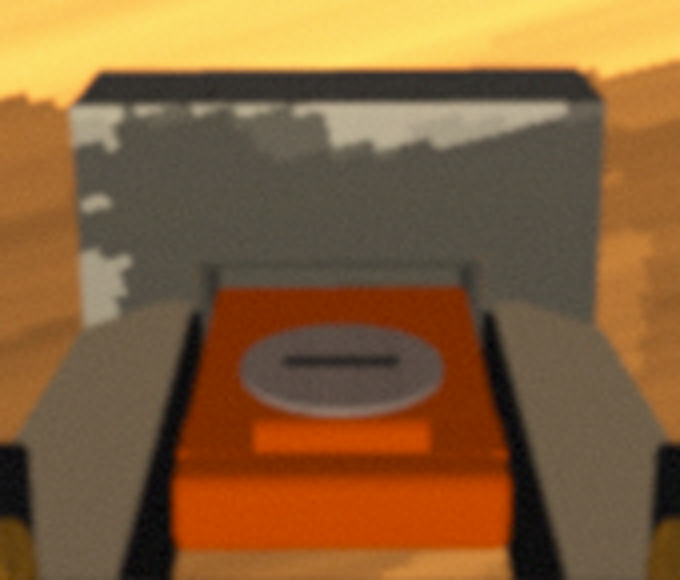

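The tag sits over the slot and is centred in y: slot 200–483, tag bottom 215–470 in the crop. I'll lower it gently.

Emit:
arm_command --series '[[[0,0,3,0],[0,0,3,0],[0,0,3,0],[0,0,0,0]]]'

```text
time: 9.78
ee_pos: [535.7, -258.0, 52.8]
tcp_rot: [-3.112, 0.425, 0.001]
ft_force: [0.2, -0.3, 0.1]
width: 35.8
```

It has entered by about 5 mm with no force, so I'll continue.

Emit:
arm_command --series '[[[0,0,3,0],[0,0,3,0],[0,0,3,0],[0,0,1,0],[0,0,0,0],[0,0,0,0]]]'

```text
time: 10.52
ee_pos: [535.9, -258.3, 43.2]
tcp_rot: [3.112, -0.425, 0.0]
ft_force: [-0.8, 0.0, -0.9]
width: 36.1
```

```bash
python3 go.py 535.8 -258.1 42.1 -105.5
```

```text
t 10.53 pos [ 535.9 -258.3   43.2] yang -105.56 tilt [ 1.e-04 -2.e-04 -1.e+00] q7 -0.63 F [-0.8  0.  -0.9] w 36.1
shift now [-0.1 -0.1  1.1]
tool turn -0.06
shift after turn [-0.1 -0.1  1.1]
```

Now the last 1 mm, then release and retreat upward.

Emit:
arm_command --series '[[[0,0,0.7,0],[0,0,0,0]]]'

```text
time: 10.78
ee_pos: [535.8, -258.2, 42.5]
tcp_rot: [-3.113, 0.425, 0.0]
ft_force: [-0.3, 0.3, -0.6]
width: 35.5
```

Emit:
arm_command --series '[[[0,0,0,0],[0,0,0,0],[0,0,0,0],[0,0,0,0],[0,0,0,0],[0,0,0,0]]]' --grip -1

```text
time: 11.52
ee_pos: [535.8, -258.2, 42.5]
tcp_rot: [3.113, -0.425, -0.0]
ft_force: [-0.5, 0.4, 0.3]
width: 90.0
```

Emit:
arm_command --series '[[[0,0,-10,0],[0,0,-30,0],[0,0,-40,0],[0,0,-40,0],[0,0,0,0],[0,0,0,0]]]'

```text
time: 12.28
ee_pos: [535.6, -257.6, 162.2]
tcp_rot: [-3.112, 0.425, 0.001]
ft_force: [-0.4, -0.7, -0.5]
width: 92.9
```

```bash
python3 go.py 521.5 206.5 200 -7.8;  python3 - <<'E'
from h import *
i=cams.camera_info("wrist");p,d=cams.read_camera("wrist");W=None
V,U=np.mgrid[0:480,0:640];W=world(i,d,U,V)
hsv=cv2.cvtColor(p,cv2.COLOR_BGR2HSV)
o=np.zeros((480,640),bool);o[180:300,260:380]=1
o&=(hsv[...,1]>170)&(hsv[...,0]<12)&(W[...,2]>55)
print("orange top z",np.percentile(W[o][:,2],[5,50,95]))
cv2.imwrite("pics/w5.png",p)
E
```

```text
t 12.28 pos [ 535.6 -257.6  162.2] yang -105.56 tilt [-3.e-04  1.e-03 -1.e+00] q7 -0.76 F [-0.4 -0.7 -0.5] w 92.9
shift now [-138.1 -443.4  -37.3]
tool turn -97.76
shift after turn [457.9 -76.9 -37.8]
orange top z [60.14417533 75.4321416  76.81063809]
```

View pics/w5.png

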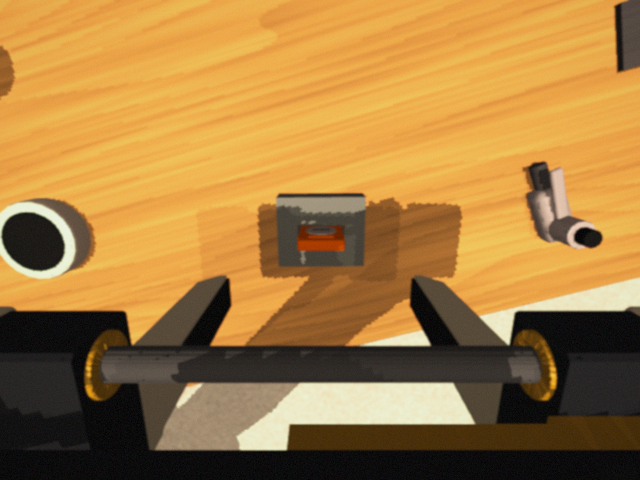

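The tag is seated: its top is at the same height as before (75.5 against 75.8). The door now faces away, visible at (320,231) from the far side. Next is the box.

Emit:
arm_command --series '[[[-17,-55,-5,0],[-17,-55,-5,0],[-17,-55,-5,0],[-17,-55,-5,0],[-17,-55,-5,0],[-17,-55,-5,0],[-17,-55,-5,0],[-17,-55,-5,0]]]'

```text
time: 13.32
ee_pos: [521.8, 204.3, 201.3]
tcp_rot: [3.112, -0.425, -0.003]
ft_force: [1.0, 0.4, -1.0]
width: 93.3
```

Emit:
arm_command --series '[[[0,0,0,-10],[0,0,0,-10],[0,0,0,-10],[0,0,0,-10],[0,0,0,-10],[0,0,0,-10],[0,0,0,-10],[0,0,0,-10]]]' --grip 0.3

```text
time: 14.32
ee_pos: [521.9, 202.1, 201.0]
tcp_rot: [-2.653, -1.682, 0.005]
ft_force: [-1.0, -0.3, -0.1]
width: 32.4
```

Emit:
arm_command --series '[[[0,0,0,-9],[0,0,0,-8.8],[0,0,0,0],[0,0,0,0]]]'

```text
time: 14.82
ee_pos: [522.5, 202.1, 201.7]
tcp_rot: [-2.369, -2.063, 0.002]
ft_force: [0.3, 0.0, 0.0]
width: 32.6
```

```bash
python3 go.py 521.5 206.5 200 -7.8;  python3 - <<'E'
from h import *
i=cams.camera_info("wrist");p,d=cams.read_camera("wrist");cv2.imwrite("pics/w6.png",p);np.save("pics/w6.npy",d);np.savez("pics/w6i",**i)
p,d=cams.read_camera("top");cv2.imwrite("pics/top6.png",p);np.save("pics/top6.npy",d)
E
```

```text
t 14.82 pos [522.5 202.1 201.7] yang -7.89 tilt [-1.4e-03 -7.0e-04 -1.0e+00] q7 -0.14 F [0.3 0.  0. ] w 32.6
shift now [ 4.2 -1.6  1.7]
tool turn -0.09
shift after turn [ 4.2 -1.6  1.7]
```

View pics/w6.png

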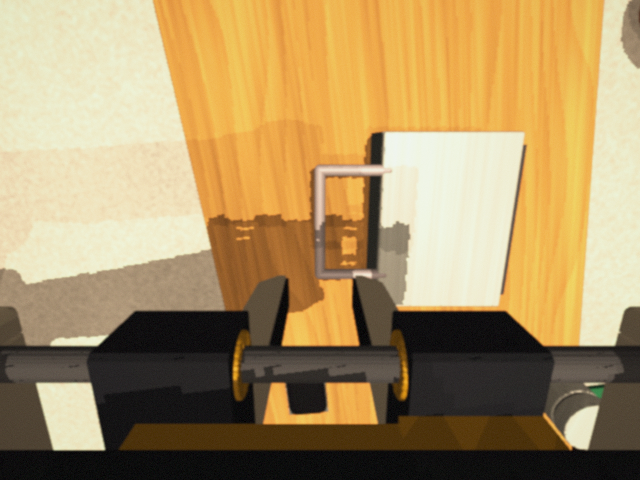

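View pics/top6.png

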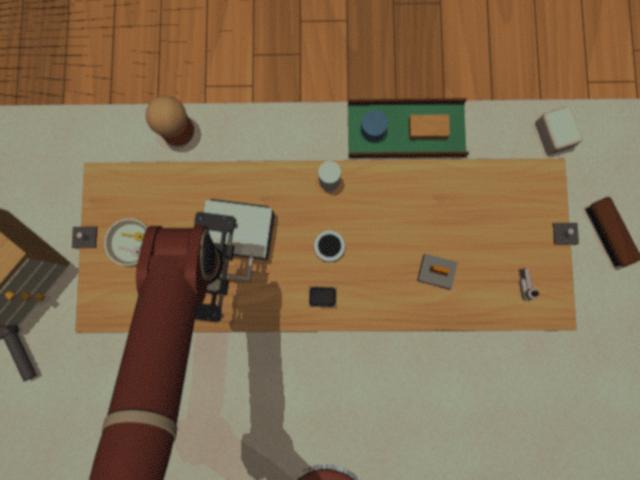

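The bar runs at u≈320 from v=165 to 275, centred between the finger tips and parallel to them. The box body is at u>370. I'll compute the bar's offset in tool axes.

```bash
python3 - <<'E'
from h import *
i=dict(np.load("pics/w6i.npz"));d=np.load("pics/w6.npy")
X=world(i,None,[320,320,319.5,319,375,385],[170,220,272,195,220,220],81.5);print(X.round(1))
V,U=np.mgrid[0:480,0:640];W=world(i,d,U,V)
for v in(190,220,245): print(W[v,314:328,2].round(0),W[v,450,2])
E
python3 go.py 521.5 206.5 63 -7.8
```

```text
[[529.7 252.9  81.5]
 [524.  212.   81.5]
 [517.1 166.   81.5]
 [526.1 233.   81.5]
 [569.7 205.7  81.5]
 [578.  204.5  81.5]]
[10. 80. 83. 84. 84. 83. 85. 85. 82. 82. 82. 82. 11. 10.] 84.51859886006555
[11. 81. 82. 84. 84. 85. 85. 84. 85. 82. 83. 81. 11. 10.] 83.99200175168603
[11. 81. 82. 83. 84. 83. 84. 85. 85. 83. 82. 80. 11. 12.] 83.59145771283717
t 14.93 pos [522.6 202.1 202. ] yang -7.84 tilt [-8.e-04 -7.e-04 -1.e+00] q7 -0.13 F [ 0.6 -0.7 -0.1] w 32.5
shift now [  4.3  -1.6 139. ]
tool turn -0.04
shift after turn [  4.2  -1.7 139. ]
```

Emit:
arm_command --series '[[[6.5,0,20,0],[0,0,35,0],[0,0,35,0],[0,0,25,0],[0,0,15,0],[0,0,9,0],[0,0,0,0],[0,0,0,0]]]'

```text
time: 15.92
ee_pos: [524.5, 208.7, 64.3]
tcp_rot: [2.366, 2.065, 0.003]
ft_force: [-0.1, -0.7, -0.3]
width: 32.7
```

```bash
python3 go.py 523.5 208.5 62 -7.8;  python3 - <<'E'
from h import *
p,d=cams.read_camera("wrist");cv2.imwrite("pics/w7.png",p)
E
```

```text
t 15.93 pos [524.5 208.7  64.3] yang -7.77 tilt [ 1.7e-03  6.0e-04 -1.0e+00] q7 -0.01 F [-0.1 -0.7 -0.3] w 32.7
shift now [-0.4 -0.9  2.3]
tool turn 0.03
shift after turn [-0.4 -0.9  2.3]
```

View pics/w7.png

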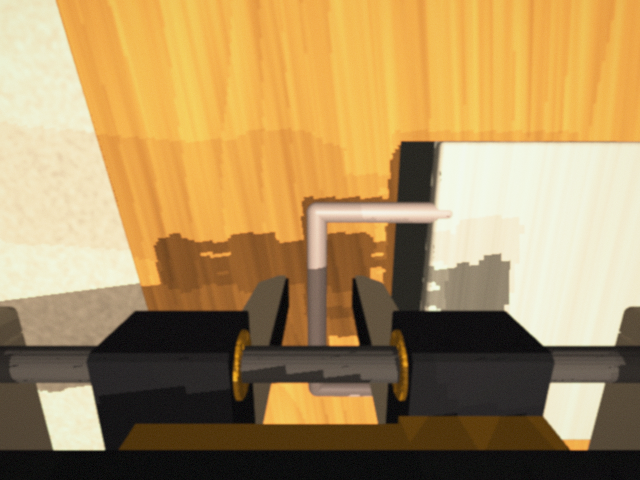

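The bar (u≈317) passes between the fingers, which are clear of the box at u>395. I'll go down 2 mm more and close.

Emit:
arm_command --series '[[[0,-1,2,0],[0,0,0,0]]]'

```text
time: 16.23
ee_pos: [522.6, 208.9, 61.6]
tcp_rot: [-2.366, -2.066, -0.0]
ft_force: [-0.3, 0.1, 0.1]
width: 32.5
```

Emit:
arm_command --series '[[[0,0,0,0],[0,0,0,0],[0,0,0,0],[0,0,0,0],[0,0,0,0],[0,0,0,0]]]' --grip 1

```text
time: 16.98
ee_pos: [522.8, 208.8, 61.5]
tcp_rot: [2.367, 2.066, 0.0]
ft_force: [1.1, -0.1, 0.2]
width: 7.8
```

```bash
python3 go.py; python3 - <<'E'
import numpy as np
a=np.radians(np.arange(0,61,5));x=160*np.cos(a)-4*np.sin(a);z=160*np.sin(a)+4*np.cos(a)
for k in range(13): print(k*5,(x[0]-x[k]).round(1),(z[k]-z[0]).round(1), (x[k-1]-x[k]).round(1),(z[k-1]-z[k]).round(1))
E
```

```text
t 16.98 pos [522.8 208.8  61.5] yang -7.76 tilt [ 2.e-04 -0.e+00 -1.e+00] q7 -0.01 F [ 1.1 -0.1  0.2] w 7.8
0 0.0 0.0 -83.5 136.6
5 1.0 13.9 1.0 -13.9
10 3.1 27.7 2.2 -13.8
15 6.5 41.3 3.4 -13.6
20 11.0 54.5 4.5 -13.2
25 16.7 67.2 5.7 -12.8
30 23.4 79.5 6.8 -12.2
35 31.2 91.0 7.8 -11.6
40 40.0 101.9 8.8 -10.9
45 49.7 112.0 9.7 -10.1
50 60.2 121.1 10.5 -9.2
55 71.5 129.4 11.3 -8.2
60 83.5 136.6 12.0 -7.2
```

Emit:
arm_command --series '[[[0,0,0,0],[0,0,0,0],[0,0.3,-5,0],[0,0.7,-9,0],[0,0,0,0],[0,0,0,0]]]'

```text
time: 17.73
ee_pos: [523.7, 208.6, 75.5]
tcp_rot: [2.367, 2.066, 0.0]
ft_force: [1.7, -0.2, -1.2]
width: 8.0
```

```bash
python3 go.py; python3 - <<'E'
from h import *
p,d=cams.read_camera("wrist");cv2.imwrite("pics/w8.png",p)
E
```

```text
t 17.73 pos [523.7 208.6  75.5] yang -7.76 tilt [ 2.e-04 -0.e+00 -1.e+00] q7 -0.02 F [ 1.7 -0.2 -1.2] w 8.0
```

View pics/w8.png

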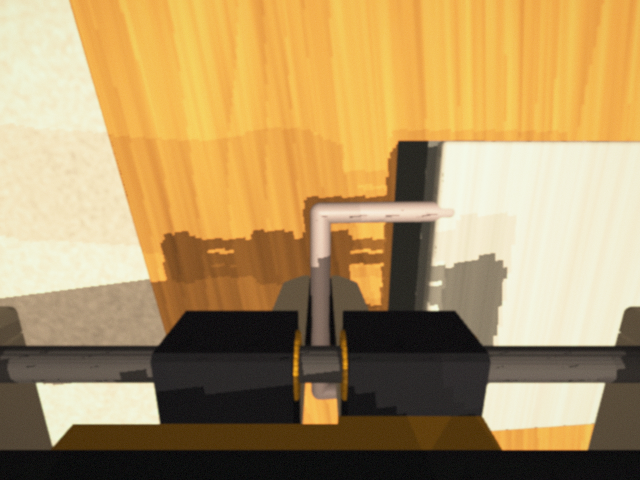

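The bar is gripped and the lid rises with the tool: the bar stays in place in the view at u≈320, and the force on the tool is −1.2 N. I'll follow the arc.

Emit:
arm_command --series '[[[0,1.1,-7,0],[0,1.1,-6.8,0],[0,1.7,-6.8,0],[0,1.7,-6.8,0],[0,2.2,-6.6,0],[0,2.3,-6.6,0],[0,2.8,-6.4,0],[0,2.9,-6.4,0]]]'

```text
time: 18.77
ee_pos: [538.5, 206.6, 129.0]
tcp_rot: [-2.365, -2.065, 0.003]
ft_force: [-2.2, -0.3, -1.6]
width: 8.0
```

```bash
python3 go.py 540.1 206.3 128.7
```

```text
t 18.77 pos [538.5 206.6 129. ] yang -7.75 tilt [-0.0024  0.     -1.    ] q7 -0.07 F [-2.2 -0.3 -1.6] w 8.0
shift now [-0.   1.6  0.3]
```

Emit:
arm_command --series '[[[0,3.4,-6.2,0],[0,3.4,-6.0,0],[0,3.9,-5.8,0],[0,3.9,-5.8,0],[0,4.4,-5.5,0],[0,4.4,-5.4,0],[0,4.8,-5.1,0],[0,4.9,-5.0,0]]]'

```text
time: 19.77
ee_pos: [569.5, 202.3, 174.3]
tcp_rot: [-2.362, -2.063, 0.007]
ft_force: [-8.2, 0.6, 4.7]
width: 8.0
```

Emit:
arm_command --series '[[[0,5.2,-4.7,0],[0,5.3,-4.5,0],[0,5.6,-4.2,0],[0,5.7,-4.0,0],[0,6,-3.7,0],[0,6,-3.5,0],[0,0,0,0],[0,0,0,0]]]'

```text
time: 20.78
ee_pos: [606.2, 197.2, 201.1]
tcp_rot: [2.366, 2.066, 0.003]
ft_force: [-7.1, 0.6, 9.0]
width: 8.0
```

```bash
python3 go.py 605.5 197.5 198.1; python3 - <<'E'
from h import *
for n in("side","top","wrist"):
    p,d=cams.read_camera(n);cv2.imwrite(f"pics/{n}9.png",p);np.save(f"pics/{n}9.npy",d)
    if n=="wrist": np.savez("pics/w9i",**cams.camera_info(n))
E
```

```text
t 20.77 pos [606.2 197.2 201.1] yang -7.76 tilt [ 0.0017  0.0011 -1.    ] q7 -0.1 F [-7.1  0.6  9. ] w 8.0
shift now [ 0.2 -0.7  3. ]
```

View pics/side9.png

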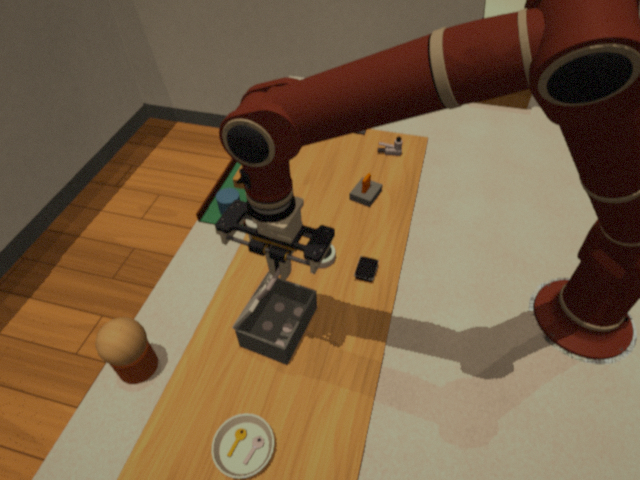

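View pics/wrist9.png

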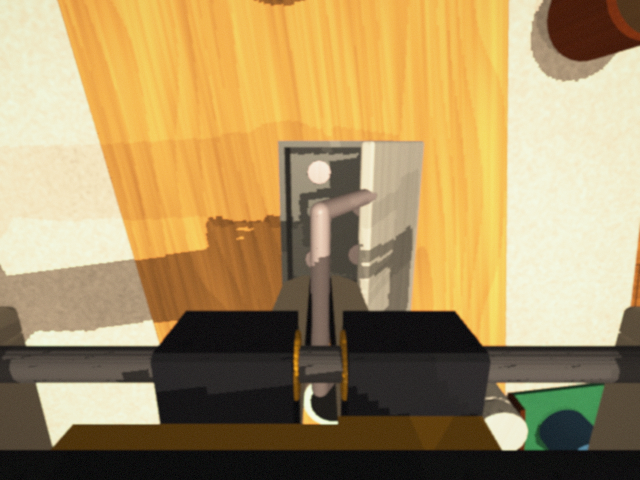

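View pics/top9.png

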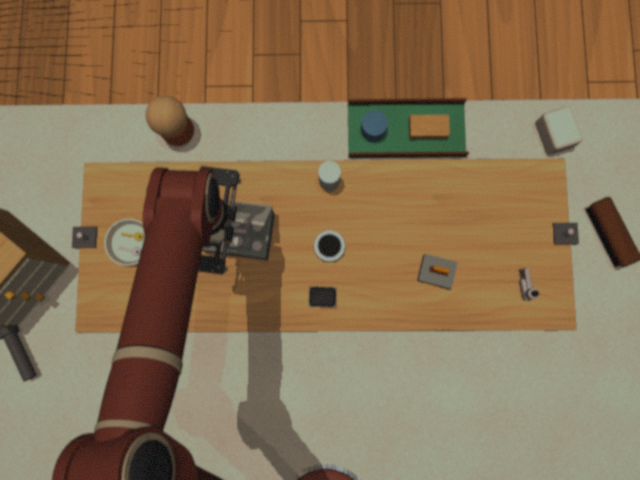

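The lid stands open in all views, with the bar still between the pads. The tag stays at (440,270) in the top view. The force is radial, about 11 N towards the hinge, so I'll ease outward 2 mm and measure the lid angle from depth.

Emit:
arm_command --series '[[[0,-1,-1.7,0],[0,0,0,0],[0,0,0,0],[0,0,0,0]]]'

```text
time: 21.42
ee_pos: [604.7, 197.4, 200.3]
tcp_rot: [2.367, 2.066, -0.0]
ft_force: [-3.8, -0.5, 4.0]
width: 8.3
```

```bash
cat > lid.py <<'E'
from h import *
i=cams.camera_info("wrist");p,d=cams.read_camera("wrist")
V,U=np.mgrid[0:480,0:640];W=world(i,d,U,V)
m=np.zeros((480,640),bool);m[150:270,380:412]=1
X=W[m]; th=np.radians(-7.8);bx=X[:,:2]@[np.cos(th),np.sin(th)]
k=(X[:,2]>30)&(X[:,2]<220)
bx,z=bx[k],X[k,2]
l=cv2.fitLine(np.stack([bx,z],1).astype(np.float32),cv2.DIST_HUBER,0,.01,.01).ravel()
print(k.sum(),"angle",np.degrees(np.arctan2(-l[1],l[0])), "z range",z.min(),z.max())
s=manip.sense();print(s["ee_pos"],s["ft_force"],s["qd"].round(4),s["width"],s["time"])
E
python3 lid.py
```

```text
3825 angle 59.62214 z range 97.19727767806715 169.62571114023206
[604.63426403 197.39887595 200.30298975] [-4.15790889 -0.23557465  4.4546549 ] [ 0.0004  0.0003 -0.0013  0.0022  0.0007  0.0021 -0.0019] 8.054433910561992 21.475
```

The angle is 59.6°. A final check of the tag and bystanders, comparing the top view before and after.

```bash
python3 - <<'E'
from h import *
i=cams.camera_info("top");a=cv2.imread("pics/top0.png");b,_=cams.read_camera("top")
df=cv2.absdiff(a,b).max(2)
for n,(u,v) in dict(power=(329,246),can=(329,176),ear=(322,297),pump=(529,285),stand=(438,271)).items():
    print(n,(df[v-22:v+22,u-22:u+22]>45).sum())
h=cv2.cvtColor(b,cv2.COLOR_BGR2HSV);m=np.zeros((480,640),bool);m[245:300,412:465]=1
m&=(h[...,1]>160)&(h[...,2]>95);v,u=np.nonzero(m);X=world(i,None,u,v,77.5)[:,:2]
r=cv2.minAreaRect(X.astype(np.float32));print(m.sum(),X.mean(0),r)
cv2.imwrite("pics/fin.png",cv2.resize(np.hstack([b[240:310,400:480],cv2.imread("pics/side9.png")[155:225,330:410]]),None,fx=5,fy=5,interpolation=cv2.INTER_CUBIC))
E
```

```text
power 0
can 0
ear 0
pump 0
stand 0
69 [ 532.21805387 -256.34545334] ((531.7872314453125, -256.4998779296875), (35.629905700683594, 9.598167419433594), 75.36135864257812)
```

View pics/fin.png

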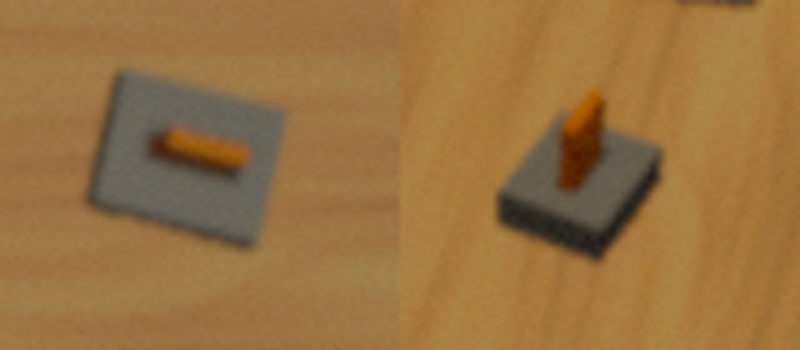

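Emit:
arm_command --series '[[[0,0,0,0],[0,0,0,0],[0,0,0,0],[0,0,0,0],[0,0,0,0],[0,0,0,0],[0,0,0,0],[0,0,0,0]]]'

```text
time: 22.52
ee_pos: [604.5, 197.5, 200.2]
tcp_rot: [-2.367, -2.066, 0.0]
ft_force: [-4.4, -0.6, 5.4]
width: 7.9
```

```bash
python3 lid.py
```

```text
3828 angle 59.559288 z range 96.99532903176383 169.47974198651025
[604.51027469 197.44843278 200.19053908] [-4.23908547 -0.71910342  5.10919597] [-0.0008  0.0016  0.0002  0.0003 -0.0008  0.0015 -0.0006] 7.909775281132871 22.575
```

The tag stands upright in the slot and the lid is holding still at 59.6°. Handing in.

```bash
python3 -c "
from cell import manip
print(manip.job_done())"
```

```text
the job is handed in; nothing more can be done
None
```

I lifted the tag out, turned it half round, seated it back in its stand with the battery door facing you, and let go. I then gripped the lid's pull bar and raised the lid to about 60°, where the gripper is still holding it. The job was handed in at about 22.6 s.

- **Tag:** after release its top was at 75.4 mm, against 75.8 mm before I lifted it, so it is fully down. It stands upright in both views. The wrist camera saw the door on the far side.
- **Lid:** depth readings gave 59.6° twice, about 1 s apart, with the arm still.
- **Bystanders:** the top view showed no change at the power bank, canister, earbud case or pump head. The dish and keys, partly hidden by the arm, looked unmoved but I did not measure them.

Three readings did not agree exactly:
- **Slot position:** the wrist camera put the slot about 1.5 mm off, so I corrected for that before inserting. The tag went in without noticeable force.
- **Bar width:** the gripper read about 8 mm on the 9 mm bar.
- **Push towards the hinge:** about 6–7 N remained after I eased an 11 N push.

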